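Zero the bearing tester's coaxial dial

ROBOT

A 6-joint arm with a two-finger parallel gripper is mounted at the origin on a cart in front of the work surface, level with it; the furniture and walls round the work are solid. World frame = base frame: x ahead of the robot, y to its left, z up, the work surface at z = 0. Lengths are in m, angles in rad, forces in N, time in s.
With the tool pointing down it reaches from about 0.275 to 0.875 m from the base axis. Payload 12.5 kg.
Tool frame: the origin (TCP) lies midway between the tips of the shut fingers; the grasp point (between the pads) lies 19 mm behind it (r.grasp_offset is the distance from the TCP to the grasp point, in m); z points along the fingers, y is the line along which they close (so a half turn about z gives the same grasp; the last joint's range is limited). The gripper opens to 85 mm and grips with 20 to 120 N. Pads are 22 mm wide; open, the fingers measure 114 mm over their backs; the gripper's body (76 mm by 85 mm) begins 54 mm behind the grasp point. The pads swing forward as they close: fully open they stand 13 mm farther back than shut.
Start: joints at [-1.292, 0.351, 1.652, -0, 1.139, -0.085], TCP at [0.196, -0.514, 0.231] pointing down, gripper open.
Joint ranges: [-2.75, 2.75], [-0.79, 2.1], [0.01, 2.65], [-1.57, 4.71], [0.07, 3.14], [-2.87, 2.87]. Speed limits (rad/s): [2.22, 2.22, 2.79, 3.14, 3.14, 3.14].

INTERFACE

Orientations are given as a unit quaternion [x, y, z, w].
In Python, from rig import r gives the robot as it stands.
- The arm moves only by the tool apply_moves, never from a script. Its arguments are lists of equal length, an entry for each row: "hand": the opening, from 0 (shut) to 1 (fully open); "slide": the shift along the tool's x, y, z in cm, a list of three; "dr": the turn, a rotation vector about the tool's x, y, z in rad, a list of three. In form: {"hand": [hand, ...], "slide": [[dx, dy, dz], ...], "dr": [[wx, wy, wz], ...]}. A call has 1 to 10 rows; each row shifts and turns the commanded pose from where the row before left it, along the tool's axes as they then stand; what a row does not reach is not made up. A row lasts 1/12 s, in which the tool goes at most 41.7 mm and 7.16 degrees, less where a joint would pass 70% of its speed; a pose out of reach is approached as far as the arm can. A call is refused whole if a number of a shift passes 4.17 or a number of a turn 0.125, either way. A call with a gripper value outside its range is refused whole. The fingers move at their own pace and stop on an object; "grip_force" is the grip in N (left out, the last holds). Time passes only in rows, so rows that do not move let the fingers close. It gives the time, the measured TCP pose, the force, the opening and the grip force at its end, in the units of the state.
- r.sense(): the state, without advancing time (a new reading comes with each control period).
- r.capture(name): name is "scene" or "top"; returns a dict with "pixels" (400x640x3 uint8, red, green, blue), "fx", "fy", "cx", "cy" (pixels), "k1" (the pictures are not rectified: a ray, as slopes to the right and down, at radius r is drawn at 1 + k1 r^2 times it, then the intrinsics apply), "cam_to_world" (4x4, takes a point from camera to world coordinates). Camera axes: x right, y up, looking along -z (the intrinsics and any distortion apply to the point x, -y, -z); pixel columns grow to the right and rows downward; lengths in m; the calibration is good to about 2 mm. A picture is of the moment at which its call begins. There is no depth.
- r.finish_job(): hands the job in; it is judged then, once.
The state is a dict: "time": time; "qpos": joint angles; "joint_vel": joint speeds; "joint_torque": joint torques, N m; "eef_pos": TCP position; "tcp_rot": TCP orientation; "contact_force": force on the tool from outside, world axes, zero at the start; "wrist_torque": the same for the moment, N m; "finger_gap": finger opening in m; "grasp_force": force on a finger pad.
Only numpy, scipy, OpenCV 4.12 (cv2) and the standard library are available. Lean on these libraries where they do the work, as an engineer would, in place of code of your own. Each camera call takes 0.05 s, during which the arm holds its last target. There are 200 camera calls.

TASK

Zero the tester with the blue dial, the one with the bearing on its spindle: turn the blue outer (coarse) knob clockwise until its white line meets the green index line on the panel, and only then turn the metal inner (fine) knob counterclockwise until its white line points at the green line too. Leave the outer knob at zero, let go of the dial, and do not touch the tester with the orange dial.

Things in the scene. Friction and masses are not known exactly. Their poses are not given: they have to be found in the camera images.
- blue_dial (a point): Point on the blue-dialled tester's black panel, 48 mm above the table, on the vertical axis of its coaxial knobs, 40 mm in front of the centre of its fixed grey case (180 x 120 mm, long side along x). x: towards the case's rear, z up. The green index line points from the dial along -x. Bearing: 52 mm diameter, 88 mm behind the axis along +x, 24 mm high; nothing else rises beside the knobs.
- blue_coarse (a joint): Outer knob: blue, round, ribbed, 52 mm diameter, 1 to 23 mm above the panel, white line on top and side, friction 0.08 N m, stays where left, not geared to the other. Value: rad about the vertical, counterclockwise from above positive, 0 = white line at the green index line. Starts at 0.6 to 1.2; stops at +-1.7.
- blue_fine (a joint): Inner knob on the same axis: bare metal with a blue cap disc, round, ribbed, 26 mm diameter, 24 to 50 mm above the panel, white line on top and side, friction 0.05 N m, stays where left. Value: rad, counterclockwise from above positive, 0 = white line points at the green index line. Starts at -1.2 to -0.6; stops at +-1.7.
- orange: The other tester, to be left alone: same fixed grey case, 180 x 120 mm (long side along its x, front at -x) and 48 mm high, 98 mm with its knobs, but with an orange outer knob and no bearing on its spindle. Origin: centre of its underside, on the table.

How it is judged:
By the outcome, as a careful person would: the job done as asked, in the order asked, and still so for the second after the job is handed in, with the robot touching nothing.
It also fails if it takes over 48 s, if anything falls off the work surface, if the arm or the gripper's body presses on something with over 40 N, if the wrist force passes 120 N, or if a joint passes its speed limit or range.

## Working session

There is one attempt and no reset: what is moved stays moved. The work goes in short steps, Python scripts to look and compute and a tool call to move; the robot and the scene stay as the last step left them, time stands still between calls to the robot, and variables do not carry over. Pictures are saved under pics/ and viewed, at most 10 in all, crops included, and the job is handed in when it is done.

Besides the shell and the picture viewer there is one more tool, called in YAML: its name, and indented under it one key for each argument. apply_moves: Moves the arm, as the interface text tells. Its arguments: {"type":"object","properties":{"hand":{"type":"array"},"slide":{"type":"array"},"dr":{"type":"array"},"grip_force":{"type":"number"}},"required":["hand","slide","dr"]}

```bash
ls; mkdir -p pics
python3 - <<'E'
from rig import r
import cv2,pickle
d={}
for n in("scene","top"):
    c=r.capture(n);d[n]=c;cv2.imwrite(f"pics/{n}0.png",c["pixels"][:,:,::-1])
    print(n,c["fx"],c["fy"],c["cx"],c["cy"],c["k1"],c["cam_to_world"])
pickle.dump(d,open("c0.pkl","wb"))
s=r.sense();print(s,r.grasp_offset)
E
```

```text
pics
scene 419.9400103176635 419.9400103176635 324.1709823397328 201.0107833067659 -0.02340876748077364 [[ 0.80141377  0.21570111 -0.5578611   0.02972459]
 [-0.5975069   0.3306149  -0.73053356 -0.79373841]
 [ 0.02686029  0.91878551  0.39384224  0.43526844]
 [ 0.          0.          0.          1.        ]]
top 465.7456608333411 465.7456608333411 319.6315808641672 202.06971476021306 -0.0035083893652673075 [[ 0.0180072   0.98840458 -0.15077175  0.36223385]
 [-0.99981486  0.01882368  0.0039898  -0.15086868]
 [ 0.00678161  0.15067199  0.98856055  1.05456116]
 [ 0.          0.          0.          1.        ]]
{'time': 0.1, 'qpos': array([-1.29158605e+00,  3.51204826e-01,  1.65230457e+00,  1.86015625e-05,
        1.13908402e+00, -8.46016497e-02]), 'joint_vel': array([-9.97783702e-05, -1.57724983e-03, -2.36188227e-03,  7.04343904e-04,
        1.02512368e-04,  1.10162336e-04]), 'joint_torque': array([ 1.30723976e-03, -5.06834328e+01, -2.91875786e+01, -3.66084907e-05,
        2.66395764e-03, -2.29559049e-05]), 'eef_pos': array([ 0.19566487, -0.51373259,  0.23082105]), 'tcp_rot': array([ 9.83501264e-01,  1.80900564e-01, -4.02065702e-05, -4.98831222e-04]), 'contact_force': array([-0.32445082,  0.18216226,  0.54162978]), 'wrist_torque': array([ 0.01819381, -0.02876909, -0.01031523]), 'grasp_force': 0.0, 'finger_gap': 0.08544730100097774} 0.0187
```

View pics/scene0.png

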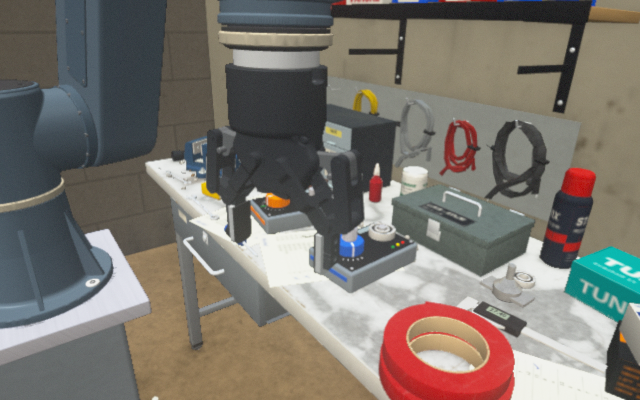

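View pics/top0.png

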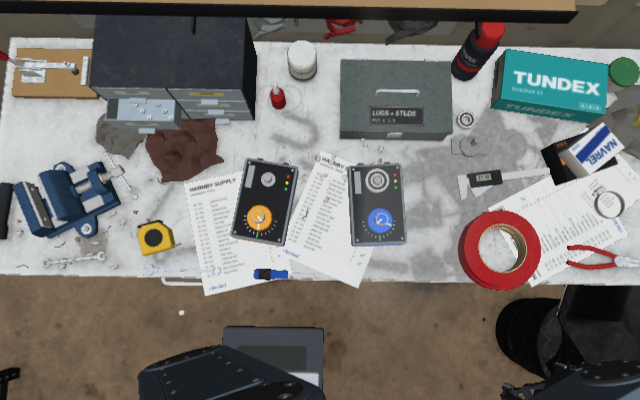

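The scene view shows the blue dial at about (351,245), with the bearing at (382,232). In the top view the blue dial is at about (380,220) with its bearing at (376,180), and the orange tester is at (259,217), to the left. Next I'll measure them.

```bash
cat > h.py <<'E'
import numpy as np,cv2
def ray(c,u,v):
    p=np.array([(u-c["cx"])/c["fx"],(v-c["cy"])/c["fy"]]);q=p.copy()
    for _ in range(10): q=p/(1+c["k1"]*(q@q))
    M=c["cam_to_world"];return M[:3,3],M[:3,:3]@np.array([q[0],-q[1],-1])
def onz(c,u,v,z):
    o,d=ray(c,u,v);return o+d*(z-o[2])/d[2]
def proj(c,P):
    M=c["cam_to_world"];p=M[:3,:3].T@(np.asarray(P,float)-M[:3,3]);s=np.array([p[0]/-p[2],-p[1]/-p[2]])
    s=s*(1+c["k1"]*(s@s));return np.array([s[0]*c["fx"]+c["cx"],s[1]*c["fy"]+c["cy"]])
def rect(c,ctr,z,half,n,yaw=0):
    "orthographic resample of plane z around ctr: up=+x, left=+y (rotated by yaw)"
    g=np.linspace(half,-half,n);m=np.zeros((n,n,2),np.float32)
    cs,sn=np.cos(yaw),np.sin(yaw)
    for i,a in enumerate(g):
        for j,b in enumerate(g):
            m[i,j]=proj(c,[ctr[0]+cs*a-sn*b,ctr[1]+sn*a+cs*b,z])
    return cv2.remap(c["pixels"],m[...,0],m[...,1],cv2.INTER_CUBIC)
E
python3 - <<'E'
from h import *;import pickle
d=pickle.load(open("c0.pkl","rb"));c=d["top"]
hsv=cv2.cvtColor(c["pixels"],cv2.COLOR_RGB2HSV)
m=cv2.inRange(hsv,(100,120,90),(125,255,255));m[:,:340]=0;m[:,420:]=0;m[:150]=0;m[260:]=0
n,l,st,ce=cv2.connectedComponentsWithStats(m);print(st,ce)
ctr=ce[1+np.argmax(st[1:,4])];P=onz(c,*ctr,.071);print("blue",P)
g=cv2.inRange(hsv,(45,100,80),(80,255,255));n,l,st,ce=cv2.connectedComponentsWithStats(g)
for k in range(1,n):
    if st[k,4]>2 : print("green",st[k],ce[k],onz(c,*ce[k],.048))
print("bearing",onz(c,376,180,.072),"orange",onz(c,259,217,.08))
a=rect(c,P,.071,.05,560);b=rect(c,P,.098,.05,200);
s=d["scene"];x=rect(s,P,.071,.05,300)
cv2.imwrite("pics/rect0.png",a[:,:,::-1])
u,v=proj(s,P).astype(int);print(u,v)
cv2.imwrite("pics/sc0.png",cv2.resize(s["pixels"][v-45:v+45,u-50:u+70],None,fx=6,fy=6,interpolation=cv2.INTER_CUBIC)[:,:,::-1])
E
```

```text
[[     0      0    640    400 255636]
 [   368    208     24     25    302]
 [   377    214     10     10     62]] [[319.41506674 199.47048538]
 [378.58940397 220.62582781]
 [381.87096774 218.29032258]]
blue [ 0.47474266 -0.2808404   0.071     ]
green [610  58  29  28 640] [624.246875   71.1859375] [ 0.83342473 -0.84967492  0.048     ]
green [284 187   3   4  10] [285.2 188.5] [ 0.54443484 -0.07882757  0.048     ]
green [395 186   2   3   5] [395.4 186.8] [ 0.55289833 -0.3209722   0.048     ]
green [256 231   3   7  14] [256.92857143 234.21428571] [ 0.44289439 -0.02067756  0.048     ]
green [379 235   1   5   5] [379. 237.] [ 0.44176412 -0.28473209  0.048     ]
bearing [ 0.56242384 -0.27522782  0.072     ] orange [ 0.4766597  -0.02778572  0.08      ]
346 238
```

View pics/rect0.png

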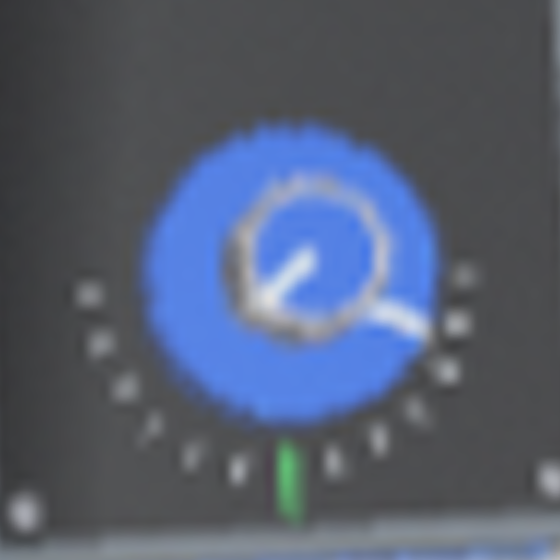

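View pics/sc0.png

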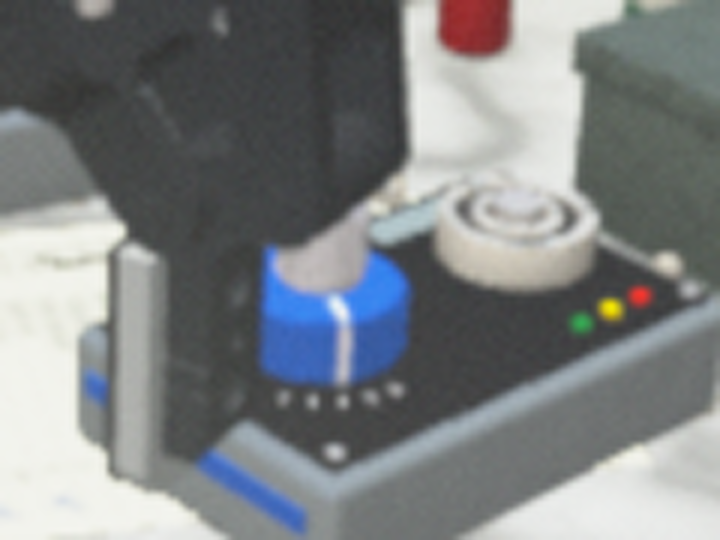

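The crop shows the coarse line at lower right (425,330), about +1.1 rad, and the fine line at lower left (262,300), about −0.9 rad. The green index is at (290,480). In the scene crop the bearing and the blue dial are clear. I'll refine these in numbers.

```bash
cat >> h.py <<'E'
def white(c,ctr,z,r0,r1):
    "angle (world) of the white line in the annulus r0..r1 about ctr at height z"
    n=400;h=.04;a=rect(c,ctr,z,h,n);s=a.astype(int)
    g=np.linspace(h,-h,n);X,Y=np.meshgrid(g,g,indexing="ij");R=np.hypot(X,Y)
    w=np.clip(s[...,0]-130,0,None)*((R>r0)&(R<r1))   # red channel: low on blue
    return np.arctan2((w*Y/R).sum(),(w*X/R).sum()),w.sum()
def blues(c,ctr,z,h=.04,n=400):
    a=cv2.cvtColor(rect(c,ctr,z,h,n),cv2.COLOR_RGB2HSV);m=cv2.inRange(a,(100,120,90),(125,255,255))
    k=max(cv2.findContours(m,cv2.RETR_EXTERNAL,cv2.CHAIN_APPROX_NONE)[0],key=cv2.contourArea)
    (x,y),rr=cv2.minEnclosingCircle(k);e=cv2.fitEllipse(cv2.convexHull(k));p=2*h/(n-1)
    return np.array([ctr[0]+h-e[0][1]*p,ctr[1]+h-e[0][0]*p]),np.array(e[1])*p*1e3,np.array([ctr[0]+h-y*p,ctr[1]+h-x*p]),rr*2e3*p
E
python3 - <<'E'
from h import *;import pickle
d=pickle.load(open("c0.pkl","rb"));c=d["top"]
P=[.476,-.283]
print(blues(c,P,.071))
a=cv2.cvtColor(rect(c,P,.098,.02,200),cv2.COLOR_RGB2HSV)
# green line, bearing ring, case corners
hsv=cv2.cvtColor(c["pixels"],cv2.COLOR_RGB2HSV)
b=rect(c,[.56,-.276],.072,.04,400);m=cv2.inRange(cv2.cvtColor(b,cv2.COLOR_RGB2HSV),(0,0,150),(180,70,255))
k=max(cv2.findContours(m,0,1)[0],key=cv2.contourArea);e=cv2.fitEllipse(cv2.convexHull(k));p=.08/399
B=np.array([.56+.04-e[0][1]*p,-.276+.04-e[0][0]*p]);print("bearing",B,np.array(e[1])*p)
Q=blues(c,P,.071)[0];print("yaw bearing",np.arctan2(*(B-Q)[::-1]),np.hypot(*(B-Q)))
G=np.array([.4418,-.2847]);print("yaw green",np.arctan2(*(Q-G)[::-1]))
for nm,z,r0,r1 in(("coarse",.071,.017,.0255),("fine",.098,.003,.010)):print(nm,white(c,Q,z,r0,r1))
cv2.imwrite("pics/case.png",np.hstack([rect(c,[.51,-.28],.048,.11,400),rect(c,Q,.098,.04,400)])[:,:,::-1])
E
```

```text
(array([ 0.47570438, -0.28290611]), array([52.9176518 , 53.52786874]), array([ 0.4757695 , -0.28293242]), 53.824251791588345)
bearing [ 0.5625265  -0.27686296] [0.05086265 0.05206489]
yaw bearing 0.0694917586400946 0.08703217489506754
yaw green 0.0528609776527729
coarse (np.float64(-1.7614080707431798), np.int64(59319))
fine (np.float64(2.285988696408762), np.int64(40896))
```

View pics/case.png

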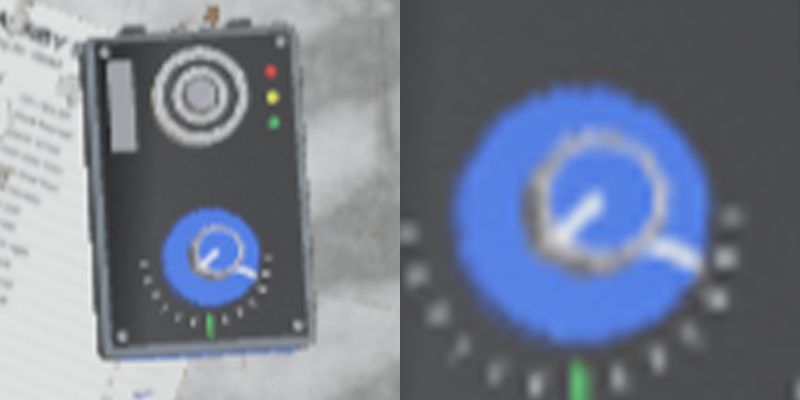

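apply_moves:
  hand: [1,1,1,1,1,1,1,1,1,1]
  slide:
    - [2.5,-0.8,0]
    - [2.5,-0.8,0]
    - [2.5,-0.8,0]
    - [2.5,-0.8,0]
    - [2.5,-0.8,0]
    - [2.5,-0.8,0]
    - [2.5,-0.8,0]
    - [2.5,-0.8,0]
    - [2.5,-0.8,0]
    - [2.5,-0.8,0]
  dr:
    - [0,0,0]
    - [0,0,0]
    - [0,0,0]
    - [0,0,0]
    - [0,0,0]
    - [0,0,0]
    - [0,0,0]
    - [0,0,0]
    - [0,0,0]
    - [0,0,0]
  grip_force: 25

```text
time: 0.93
eef_pos: [0.4017, -0.3492, 0.2311]
tcp_rot: [0.984, 0.181, -0.0, -0.0]
contact_force: [-0.3, -0.3, 0.1]
finger_gap: 0.0855
grasp_force: 0.0
```

apply_moves:
  hand: [1,1,1,1,1,1,1,1]
  slide:
    - [2.5,-0.8,0]
    - [2.5,-0.8,0]
    - [2.5,-0.8,0]
    - [1.88,-1.21,0]
    - [0,0,0]
    - [0,0,0]
    - [0,0,0]
    - [0,0,0]
  dr:
    - [0,0,0]
    - [0,0,0]
    - [0,0,0]
    - [0,0,0]
    - [0,0,-0.09]
    - [0,0,-0.09]
    - [0,0,-0.09]
    - [0,0,0]

```text
time: 1.6
eef_pos: [0.4757, -0.2829, 0.231]
tcp_rot: [0.95, 0.314, -0.0, -0.0]
contact_force: [0.7, 0.4, -0.5]
finger_gap: 0.0857
grasp_force: 0.0
```

```bash
cat >> h.py <<'E'
def rep(s,T=(.4757,-.2829)):
    x,y=s["tcp_rot"][:2];th=2*np.arctan2(y,x);p=s["eef_pos"];e=np.array(T)-p[:2]
    th=(th+np.pi)%(2*np.pi)-np.pi
    tx=np.array([np.cos(th),np.sin(th)]);ty=np.array([np.sin(th),-np.cos(th)])
    f=s["contact_force"][:2]
    print("t",s["time"],"pos",p.round(4),"th",th.round(4),"tilt",s["tcp_rot"][2:].round(4),"to axis cm tool",(e@tx*100).round(2),(e@ty*100).round(2),"F tool",(f@tx).round(1),(f@ty).round(1),"Fz",s["contact_force"][2].round(1),"tau",s["wrist_torque"].round(2),"gap",round(s["finger_gap"],4),"gf",s["grasp_force"])
E
python3 -c "
from rig import r;from h import *;rep(r.sense())"
```

```text
t 1.6 pos [ 0.4757 -0.2829  0.231 ] th 0.6382 tilt [-0.0002 -0.0003] to axis cm tool 0.0 0.0 F tool 0.8 0.1 Fz -0.5 tau [0.   0.01 0.02] gap 0.0857 gf 0.0
```

apply_moves:
  hand: [1,1,1,1,1,1,1,1,1,1]
  slide:
    - [0,0,2.5]
    - [0,0,2.5]
    - [0,0,2.5]
    - [0,0,2.5]
    - [0,0,2.5]
    - [0,0,2]
    - [0,0,1.5]
    - [0,0,1]
    - [0,0,0.6]
    - [0,0,0.4]
  dr:
    - [0,0,0]
    - [0,0,0]
    - [0,0,0]
    - [0,0,0]
    - [0,0,0]
    - [0,0,0]
    - [0,0,0]
    - [0,0,0]
    - [0,0,0]
    - [0,0,0]
  grip_force: 20

```text
time: 2.43
eef_pos: [0.4757, -0.2832, 0.0509]
tcp_rot: [0.95, 0.311, -0.0, -0.0]
contact_force: [0.1, -0.4, 0.2]
finger_gap: 0.0856
grasp_force: 0.0
```

apply_moves:
  hand: [0.7,0.66,0.63,0.6,0.55,0.5,0.5,0.5]
  slide:
    - [0,0,0]
    - [0,0,0]
    - [0,0,0]
    - [0,0,0]
    - [0,0,0]
    - [0,0,0]
    - [0,0,0]
    - [0,0,0]
  dr:
    - [0,0,0]
    - [0,0,0]
    - [0,0,0]
    - [0,0,0]
    - [0,0,0]
    - [0,0,0]
    - [0,0,0]
    - [0,0,0]

```text
time: 3.1
eef_pos: [0.477, -0.2845, 0.0527]
tcp_rot: [0.95, 0.311, 0.001, 0.002]
contact_force: [1.5, -5.3, 5.3]
finger_gap: 0.0511
grasp_force: 20.2
```

```bash
python3 -c "
from rig import r;from h import *;rep(r.sense());c=r.capture('scene');p=c['pixels'];u,v=proj(c,[.4757,-.2829,.08]).astype(int)
cv2.imwrite('pics/g1.png',cv2.resize(p[v-50:v+40,u-60:u+60],None,fx=6,fy=6,interpolation=2)[:,:,::-1])"
```

```text
t 3.1 pos [ 0.477  -0.2845  0.0527] th 0.6335 tilt [0.0012 0.0019] to axis cm tool -0.01 -0.2 F tool -1.9 5.2 Fz 5.3 tau [-0.81 -0.33 -0.08] gap 0.0511 gf 20.201970040798187
```

View pics/g1.png

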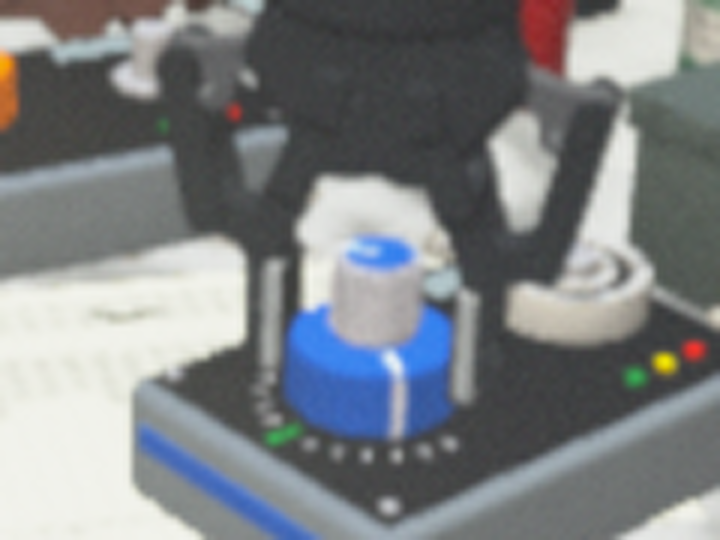

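The view shows both pads on the blue outer knob, clear of the fine knob and the bearing. The white line is at (395,390) and the green line at (283,436). The arm was pushed about 2 mm sideways and up, so I'll relax the command before turning.

apply_moves:
  hand: [0.5,0.5,0.5]
  slide:
    - [0,0.1,-0.15]
    - [0,0.1,-0.15]
    - [0,0,0]
  dr:
    - [0,0,0]
    - [0,0,0]
    - [0,0,0]

```text
time: 3.4
eef_pos: [0.4769, -0.2845, 0.0532]
tcp_rot: [0.95, 0.312, 0.0, -0.0]
contact_force: [7.0, -3.1, -17.1]
finger_gap: 0.0508
grasp_force: 27.8
```

```bash
python3 -c "
from rig import r;from h import *;rep(r.sense())"
```

```text
t 3.4 pos [ 0.4769 -0.2845  0.0532] th 0.6336 tilt [ 0.     -0.0003] to axis cm tool 0.0 -0.2 F tool 3.8 6.7 Fz -17.1 tau [-0.6  -1.03  0.07] gap 0.0508 gf 27.815473973751068
```

apply_moves:
  hand: [0.5,0.5]
  slide:
    - [0,0.05,0.1]
    - [0,0,0]
  dr:
    - [0,0,0]
    - [0,0,0]

```text
time: 3.57
eef_pos: [0.4769, -0.2846, 0.0531]
tcp_rot: [0.95, 0.312, -0.0, -0.001]
contact_force: [1.3, 2.8, -6.7]
finger_gap: 0.0509
grasp_force: 29.0
```

apply_moves:
  hand: [0.5,0.5,0.5,0.5,0.5,0.5]
  slide:
    - [0,0,0]
    - [0,0,0]
    - [0,0,0]
    - [0,0,0]
    - [0,0,0]
    - [0,0,0]
  dr:
    - [0,0,0.05]
    - [0,0,0.05]
    - [0,0,0.05]
    - [0,0,0.05]
    - [0,0,0]
    - [0,0,0]

```text
time: 4.07
eef_pos: [0.4769, -0.2846, 0.0531]
tcp_rot: [0.976, 0.216, -0.0, -0.001]
contact_force: [1.7, 4.1, -4.7]
finger_gap: 0.0511
grasp_force: 28.9
```

```bash
python3 -c "
from rig import r;from h import *;rep(r.sense())"
```

```text
t 4.0667 pos [ 0.4769 -0.2846  0.0531] th 0.4351 tilt [-0.0003 -0.0006] to axis cm tool -0.04 -0.2 F tool 3.3 -3.0 Fz -4.7 tau [ 0.72 -0.28 -0.12] gap 0.0511 gf 28.94283950328827
```

apply_moves:
  hand: [0.5,0.5,0.5,0.5,0.5,0.5,0.5,0.5,0.5,0.5]
  slide:
    - [0,0,0]
    - [0,0,0]
    - [0,0,0]
    - [0,0,0]
    - [0,0,0]
    - [0,0,0]
    - [0,0,0]
    - [0,0,0]
    - [0,0,0]
    - [0,0,0]
  dr:
    - [0,0,0.1]
    - [0,0,0.1]
    - [0,0,0.1]
    - [0,0,0.1]
    - [0,0,0.1]
    - [0,0,0.1]
    - [0,0,0.1]
    - [0,0,0.1]
    - [0,0,0.05]
    - [0,0,0]

```text
time: 4.9
eef_pos: [0.4769, -0.2844, 0.0531]
tcp_rot: [0.978, -0.207, -0.001, -0.001]
contact_force: [2.0, 4.9, -4.7]
finger_gap: 0.0511
grasp_force: 29.0
```

```bash
python3 -c "
from rig import r;from h import *;rep(r.sense());c=r.capture('scene');t=r.capture('top');p=c['pixels'];u,v=proj(c,[.4757,-.2829,.08]).astype(int)
a=cv2.resize(p[v-40:v+40,u-40:u+40],(400,400),interpolation=2);b=rect(t,[.4757,-.2829],.071,.045,400)
cv2.imwrite('pics/g2.png',np.hstack([a,b])[:,:,::-1])"
```

```text
t 4.9 pos [ 0.4769 -0.2844  0.0531] th -0.418 tilt [-0.0006 -0.0006] to axis cm tool -0.17 -0.09 F tool -0.1 -5.3 Fz -4.7 tau [ 0.97 -0.29 -0.08] gap 0.0511 gf 28.999034464359283
```

View pics/g2.png

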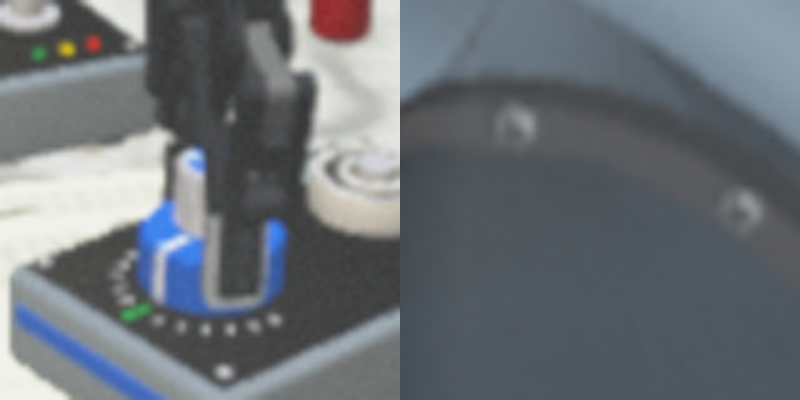

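The left half shows the white line still right of the green line: its side runs (162,243)–(158,302), with green at (136,313). The top view is blocked by the arm. I'll work out the residual from the scene view.

Run:
```python
from rig import r;from h import *
c=r.capture('scene');u,v=proj(c,[.4757,-.2829,.08]).astype(int)
hsv=cv2.cvtColor(c['pixels'],cv2.COLOR_RGB2HSV)
g=cv2.inRange(hsv,(45,90,60),(80,255,255));n,l,st,ce=cv2.connectedComponentsWithStats(g)
for k in range(1,n):
    if abs(ce[k]-[u,v]).max()<40: print("green",st[k,4],ce[k],((ce[k]-[u-40,v-40])*5).round(0))
I=np.pi+.06
f=lambda A,a,rr,z:(proj(c,[A[0]+rr*np.cos(a),A[1]+rr*np.sin(a),z])-[u-40,v-40])*5
for A in((.4757,-.2829),(.4769,-.2844)):
    print("pred green",f(A,I,.034,.048).round(0),"knob left/right bottom",f(A,I-1,.026,.049).round(0))
    for a in(0,.05,.1,.15,.2,.25): print(a,f(A,I+a,.026,.071).round(0),f(A,I+a,.026,.049).round(0),"inner",f(A,I+a,.015,.071).round(0))
```

```text
green 5 [314.2 204.4] [36. 52.]
green 13 [333.53846154 256.07692308] [133. 310.]
pred green [130. 310.] knob left/right bottom [131. 267.]
0 [149. 247.] [147. 300.] inner [172. 238.]
0.05 [151. 248.] [149. 302.] inner [173. 239.]
0.1 [154. 250.] [152. 303.] inner [175. 240.]
0.15 [157. 251.] [154. 305.] inner [176. 240.]
0.2 [160. 252.] [157. 306.] inner [178. 241.]
0.25 [163. 253.] [160. 307.] inner [180. 242.]
pred green [135. 311.] knob left/right bottom [136. 267.]
0 [154. 248.] [152. 301.] inner [177. 239.]
0.05 [157. 249.] [154. 303.] inner [178. 240.]
0.1 [159. 251.] [157. 304.] inner [180. 240.]
0.15 [162. 252.] [160. 305.] inner [181. 241.]
0.2 [165. 253.] [162. 307.] inner [183. 242.]
0.25 [168. 254.] [165. 308.] inner [185. 242.]
```

apply_moves:
  hand: [0.5,0.5,0.5,0.7,0.85,1,1,1,1,1]
  slide:
    - [0,0,0]
    - [0,0,0]
    - [0,0,0]
    - [0,0,0]
    - [0,0,0]
    - [0,0,0]
    - [0,0,-0.3]
    - [0,0,-1]
    - [0,0,-2]
    - [0,0,-3]
  dr:
    - [0,0,0.03]
    - [0,0,0.03]
    - [0,0,0]
    - [0,0,0]
    - [0,0,0]
    - [0,0,0]
    - [0,0,0]
    - [0,0,0]
    - [0,0,0]
    - [0,0,0]

```text
time: 5.88
eef_pos: [0.4762, -0.2847, 0.1161]
tcp_rot: [0.972, -0.236, -0.002, -0.001]
contact_force: [0.1, 0.4, -0.8]
finger_gap: 0.0855
grasp_force: 0.0
```

apply_moves:
  hand: [1,1,1,1,1,1,1,1,1,1]
  slide:
    - [0,0,-3]
    - [0,0,-3]
    - [-1,2.5,0]
    - [-1,2.5,0]
    - [-1,2.5,0]
    - [-1,2.5,0]
    - [-1,2.5,0]
    - [-1,2.5,0]
    - [-1,2.5,0]
    - [-1,2.5,0]
  dr:
    - [0,0,0]
    - [0,0,0]
    - [0,0,0]
    - [0,0,0]
    - [0,0,0]
    - [0,0,0]
    - [0,0,0]
    - [0,0,0]
    - [0,0,0]
    - [0,0,0]

```text
time: 6.72
eef_pos: [0.3133, -0.4271, 0.1774]
tcp_rot: [0.972, -0.236, 0.0, 0.0]
contact_force: [-1.1, -0.8, -0.8]
finger_gap: 0.0852
grasp_force: 0.0
```

Run:
```python
from rig import r;from h import *
rep(r.sense())
C=[r.capture('top') for _ in range(4)];c=dict(C[0]);c['pixels']=np.mean([k['pixels'] for k in C],0).astype(np.uint8)
s=r.capture('scene');u,v=proj(s,[.4757,-.2829,.08]).astype(int)
import pickle;pickle.dump(dict(top=c,scene=s),open('c1.pkl','wb'))
Q=[.4757,-.2829];print(blues(c,Q,.071))
for nm,z,r0,r1 in(("coarse",.071,.019,.0255),("fine",.098,.003,.010)):
    a=white(c,Q,z,r0,r1);print(nm,(a[0]-np.pi-.06+np.pi)%(2*np.pi)-np.pi,a)
a=cv2.resize(s['pixels'][v-40:v+40,u-40:u+40],(400,400),interpolation=2)
cv2.imwrite('pics/g3.png',np.hstack([a,rect(c,Q,.071,.045,400)])[:,:,::-1])
```

```text
t 6.7167 pos [ 0.3133 -0.4271  0.1774] th -0.4759 tilt [0.0004 0.0005] to axis cm tool 7.82 -20.26 F tool -0.6 1.3 Fz -0.8 tau [ 0.02 -0.03  0.03] gap 0.0852 gf 0.0
(array([ 0.47571589, -0.28302403]), array([53.11331919, 53.60866767]), array([ 0.47583121, -0.28300434]), 54.169016290726816)
coarse 0.00755112587318596 (np.float64(-3.0740415277166075), np.int64(37080))
fine -0.915328195813192 (np.float64(2.286264457776601), np.int64(40625))
```

View pics/g3.png

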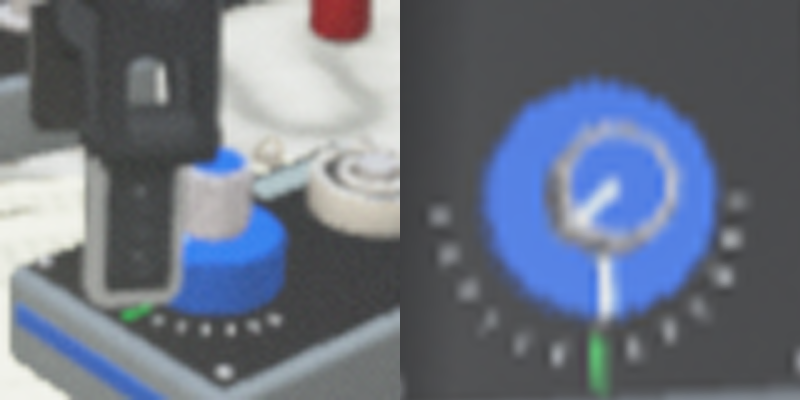

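The coarse line (607,318) now points at the green line once parallax is allowed for; the residual is about 0.01 rad. The fine knob is unmoved at about −0.915. Next is the fine knob.

apply_moves:
  hand: [1,1,1,1,1,1,1,1,1]
  slide:
    - [1,-2.52,0]
    - [1,-2.52,0]
    - [1,-2.52,0]
    - [1,-2.52,0]
    - [1,-2.52,0]
    - [1,-2.52,0]
    - [1,-2.52,0]
    - [1,-2.52,0]
    - [0,0,0]
  dr:
    - [0,0,0]
    - [0,0,0]
    - [0,0,0]
    - [0,0,0]
    - [0,0,0]
    - [0,0,0]
    - [0,0,0]
    - [0,0,0]
    - [0,0,0]

```text
time: 7.72
eef_pos: [0.4811, -0.2801, 0.1767]
tcp_rot: [0.972, -0.234, 0.001, -0.0]
contact_force: [1.3, 0.4, -0.2]
finger_gap: 0.0852
grasp_force: 0.0
```

apply_moves:
  hand: [1,1,1,1,1,1,1]
  slide:
    - [0,0,2]
    - [0,0,2.5]
    - [0,0,2]
    - [0,0,1.5]
    - [0,0,1]
    - [0,0,0.9]
    - [0,0,0]
  dr:
    - [0,0,0]
    - [0,0,0]
    - [0,0,0]
    - [0,0,0]
    - [0,0,0]
    - [0,0,0]
    - [0,0,0]

```text
time: 8.3
eef_pos: [0.4776, -0.2831, 0.0762]
tcp_rot: [0.972, -0.236, -0.001, -0.0]
contact_force: [0.5, -0.2, -0.1]
finger_gap: 0.085
grasp_force: 0.0
```

```bash
python3 -c "
from rig import r;from h import *;rep(r.sense(),(.4768,-.2845))"
```

```text
t 8.3 pos [ 0.4776 -0.2831  0.0762] th -0.4756 tilt [-0.0008 -0.0003] to axis cm tool -0.01 0.16 F tool 0.6 -0.1 Fz -0.1 tau [-0.01 -0.03  0.02] gap 0.085 gf 0.0
```

Correct 1.5 mm sideways and 3 mm up, then close gently.

apply_moves:
  hand: [1,0.8,0.6,0.45,0.38,0.34,0.3,0.26,0.2,0.2]
  slide:
    - [0,0.16,-0.3]
    - [0,0,0]
    - [0,0,0]
    - [0,0,0]
    - [0,0,0]
    - [0,0,0]
    - [0,0,0]
    - [0,0,0]
    - [0,0,0]
    - [0,0,0]
  dr:
    - [0,0,0]
    - [0,0,0]
    - [0,0,0]
    - [0,0,0]
    - [0,0,0]
    - [0,0,0]
    - [0,0,0]
    - [0,0,0]
    - [0,0,0]
    - [0,0,0]

```text
time: 9.13
eef_pos: [0.4775, -0.2847, 0.0807]
tcp_rot: [0.972, -0.236, 0.0, -0.0]
contact_force: [0.8, 4.5, 4.8]
finger_gap: 0.0247
grasp_force: 19.5
```

```bash
python3 -c "
from rig import r;from h import *;rep(r.sense(),(.4768,-.2845))"
```

```text
t 9.1333 pos [ 0.4775 -0.2847  0.0807] th -0.4762 tilt [ 0.0002 -0.0003] to axis cm tool -0.07 0.01 F tool -1.3 -4.3 Fz 4.8 tau [ 0.97 -0.27 -0.02] gap 0.0247 gf 19.461204707622528
```

apply_moves:
  hand: [0.2,0.2,0.2,0.2,0.2]
  slide:
    - [0,0,-0.05]
    - [0,0,0]
    - [0,0,0]
    - [0,0,0]
    - [0,0,0]
  dr:
    - [0,0,0]
    - [0,0,-0.05]
    - [0,0,-0.075]
    - [0,0,-0.075]
    - [0,0,0]

```text
time: 9.55
eef_pos: [0.4775, -0.2846, 0.0807]
tcp_rot: [0.991, -0.135, 0.0, -0.0]
contact_force: [4.0, 3.9, 0.6]
finger_gap: 0.025
grasp_force: 20.5
```

```bash
python3 -c "
from rig import r;from h import *;rep(r.sense(),(.4768,-.2845))"
```

```text
t 9.55 pos [ 0.4775 -0.2846  0.0807] th -0.2716 tilt [ 0.0002 -0.0004] to axis cm tool -0.07 0.01 F tool 2.8 -4.9 Fz 0.6 tau [ 0.82 -0.59 -0.  ] gap 0.025 gf 20.49150824546814
```

Remaining: 0.715.

apply_moves:
  hand: [0.2,0.2,0.2,0.2,0.2,0.2,0.2,0.2,0.2,0.2]
  slide:
    - [0,0,0]
    - [0,0,0]
    - [0,0,0]
    - [0,0,0]
    - [0,0,0]
    - [0,0,0]
    - [0,0,0]
    - [0,0,0]
    - [0,0,0]
    - [0,0,0]
  dr:
    - [0,0,-0.09]
    - [0,0,-0.09]
    - [0,0,-0.09]
    - [0,0,-0.09]
    - [0,0,-0.09]
    - [0,0,-0.09]
    - [0,0,-0.09]
    - [0,0,-0.085]
    - [0,0,0]
    - [0,0,0]

```text
time: 10.38
eef_pos: [0.4775, -0.2843, 0.0807]
tcp_rot: [0.976, 0.218, 0.0, -0.001]
contact_force: [2.8, 6.7, 0.5]
finger_gap: 0.0251
grasp_force: 20.6
```

apply_moves:
  hand: [0.3,0.45,0.6,0.8,1,1,1,1,1,1]
  slide:
    - [0,0,0]
    - [0,0,0]
    - [0,0,0]
    - [0,0,0]
    - [0,0,0]
    - [0,0,0]
    - [0,0,-1]
    - [0,0,-2.5]
    - [0,0,-3]
    - [0,0,-3]
  dr:
    - [0,0,0]
    - [0,0,0]
    - [0,0,0]
    - [0,0,0]
    - [0,0,0]
    - [0,0,0]
    - [0,0,0]
    - [0,0,0]
    - [0,0,0]
    - [0,0,0]

```text
time: 11.22
eef_pos: [0.4769, -0.285, 0.1774]
tcp_rot: [0.976, 0.218, -0.0, -0.0]
contact_force: [-0.1, -1.2, -0.0]
finger_gap: 0.0855
grasp_force: 0.0
```

apply_moves:
  hand: [1,1,1,1,1,1,1,1,1,1]
  slide:
    - [-2,1.5,0]
    - [-2.5,1.5,0]
    - [-2.5,1.5,0]
    - [-2.5,1.5,0]
    - [-2.5,1.5,0]
    - [-2.5,1.5,0]
    - [-2.5,1.5,0]
    - [-2,1.5,0]
    - [-1,1,0]
    - [0,0,0]
  dr:
    - [0,0,0]
    - [0,0,0]
    - [0,0,0]
    - [0,0,0]
    - [0,0,0]
    - [0,0,0]
    - [0,0,0]
    - [0,0,0]
    - [0,0,0]
    - [0,0,0]

```text
time: 12.05
eef_pos: [0.3504, -0.4899, 0.1763]
tcp_rot: [0.976, 0.216, 0.0, 0.001]
contact_force: [0.8, 0.8, -0.0]
finger_gap: 0.0849
grasp_force: 0.0
```

Run:
```python
from rig import r;from h import *
rep(r.sense())
C=[r.capture('top') for _ in range(4)];c=dict(C[0]);c['pixels']=np.mean([k['pixels'] for k in C],0).astype(np.uint8)
s=r.capture('scene');u,v=proj(s,[.4757,-.2829,.08]).astype(int)
Q=[.4757,-.2829];print(blues(c,Q,.071))
for nm,z,r0,r1 in(("coarse",.071,.019,.0255),("fine",.098,.003,.010)):
    a=white(c,Q,z,r0,r1);print(nm,(a[0]-np.pi-.06+np.pi)%(2*np.pi)-np.pi,a)
a=cv2.resize(s['pixels'][v-40:v+40,u-40:u+40],(400,400),interpolation=2)
cv2.imwrite('pics/g4.png',np.hstack([a,rect(c,Q,.085,.03,400)])[:,:,::-1])
```

```text
t 12.05 pos [ 0.3504 -0.4899  0.1763] th 0.4364 tilt [0.0001 0.0006] to axis cm tool 20.11 -13.47 F tool 1.1 -0.4 Fz -0.0 tau [-0.04 -0.06 -0.02] gap 0.0849 gf 0.0
(array([ 0.47573542, -0.28298712]), array([53.16004244, 53.5978496 ]), array([ 0.475854  , -0.28288349]), 54.10969440202068)
coarse 0.008120287145926497 (np.float64(-3.073472366443867), np.int64(38106))
fine 0.09938064256873425 (np.float64(-2.9822120110210593), np.int64(41324))
```

View pics/g4.png

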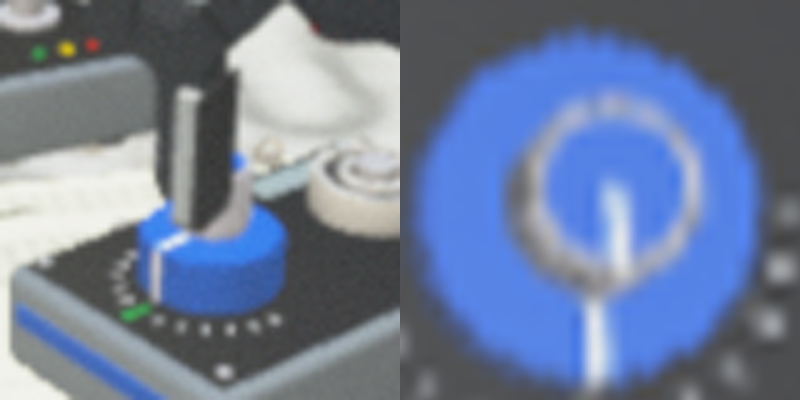

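Both lines now point toward the green line: coarse (595,300)–(597,385), fine (614,185)–(623,270). Rim pixels may bias my fine angle, so I'll fit the line directions directly.

```bash
cat > m.py <<'E'
from rig import r;from h import *
C=[r.capture('top') for _ in range(6)];c=dict(C[0]);c['pixels']=np.mean([k['pixels'] for k in C],0).astype(np.uint8)
Q=np.array([.4757,-.2829]);n=600;h=.045;p=2*h/(n-1);g=np.linspace(h,-h,n);X,Y=np.meshgrid(g,g,indexing="ij")
def line(z,cx,r0,r1,chan,hw=.006):
    a=rect(c,Q,z,h,n).astype(float);x=X-cx[0];y=Y-cx[1];R=np.hypot(x,y);ok=(R>r0)&(R<r1)&(x<0)&(abs(y-.06*x)<hw)
    w=np.clip(chan(a),0,None)*ok;rows=[];
    for i in range(n):
        if w[i].sum()>0.3*w.sum(1).max(): rows.append((x[i,0],(w[i]*y[i]).sum()/w[i].sum()))
    rows=np.array(rows);k=np.polyfit(*rows.T,1);m=rows.mean(0)
    return "slope yaw %.3f  radial yaw %.3f"%(np.arctan(k[0]),np.arctan(m[1]/m[0])),len(rows)*p*1e3
# cap centre at z=.098: inside metal ring
a=cv2.cvtColor(rect(c,Q,.098,h,n),cv2.COLOR_RGB2HSV);b=(a[...,1]<110)&(np.hypot(X,Y)<.016)&(np.hypot(X,Y)>.009)
k=max(cv2.findContours((b*255).astype(np.uint8),0,1)[0],key=cv2.contourArea)
inside=((a[...,1]>=110)|(np.hypot(X,Y)<.008))&(np.hypot(X,Y)<.0125)
_,L,st,ce=cv2.connectedComponentsWithStats(inside.astype(np.uint8));i=L[n//2,n//2]
cc=np.array([h-ce[i][1]*p,h-ce[i][0]*p]);print("cap centre offset mm",cc*1e3,st[i]*p*1e3)
red=lambda a:a[...,0]-135
print("fine",line(.098,(0,0),.003,.0085,red),line(.098,cc,.003,.0085,red))
print("coarse",line(.071,(0,0),.017,.025,red))
print("green",line(.048,(0,0),.027,.04,lambda a:a[...,1]-np.maximum(a[...,0],a[...,2])-25))
E
python3 m.py
```

```text
cap centre offset mm [ 0.7001268  -0.45764032] [  35.4590985    34.55759599   20.13355593   19.53255426 2069.39899833]
fine ('slope yaw 0.027  radial yaw 0.195', 5.559265442404007) ('slope yaw 0.078  radial yaw 0.104', 5.559265442404007)
coarse ('slope yaw 0.027  radial yaw 0.067', 7.963272120200333)
green ('slope yaw 0.028  radial yaw 0.070', 10.517529215358932)
```

Run:
```python
from h import *;import pickle
from rig import r
Q=np.array([.4757,-.2829]);n=500;h=.02;g=np.linspace(h,-h,n);X,Y=np.meshgrid(g,g,indexing="ij")
C=[r.capture('top') for _ in range(6)];c2=dict(C[0]);c2['pixels']=np.mean([k['pixels'] for k in C],0).astype(np.uint8)
out=[]
for nm,c in(("c1",pickle.load(open("c1.pkl","rb"))["top"]),("c2",c2)):
  for cc in((.0007,-.00046),):
   for rm in(.007,.008,.009):
    a=rect(c,Q,.098,h,n).astype(float);x=X-cc[0];y=Y-cc[1];R=np.hypot(x,y)
    w=np.clip(a[...,0]-125,0,None)*(R<rm)
    m=np.array([(w*x).sum(),(w*y).sum()])/w.sum();dx=x-m[0];dy=y-m[1]
    S=np.array([[(w*dx*dx).sum(),(w*dx*dy).sum()],[(w*dx*dy).sum(),(w*dy*dy).sum()]]);v=np.linalg.eigh(S)[1][:,1]
    print(nm,rm,"pca yaw",np.arctan(v[1]/v[0]).round(3),"radial",np.arctan(m[1]/m[0]).round(3),"centroid mm",(m*1e3).round(2))
```

```text
c1 0.007 pca yaw -0.783 radial -0.84 centroid mm [-2.56  2.85]
c1 0.008 pca yaw -0.791 radial -0.836 centroid mm [-2.89  3.19]
c1 0.009 pca yaw -0.794 radial -0.832 centroid mm [-3.24  3.55]
c2 0.007 pca yaw 0.212 radial 0.09 centroid mm [-3.97 -0.36]
c2 0.008 pca yaw 0.17 radial 0.093 centroid mm [-4.55 -0.42]
c2 0.009 pca yaw 0.134 radial 0.091 centroid mm [-5.14 -0.47]
```

The coarse knob agrees with the green line (0.067 against 0.070). The fine knob overshot by about 0.03–0.04 rad, so I'll regrasp it for a small trim.

apply_moves:
  hand: [1,1,1,1,1,1,1,1,1,1]
  slide:
    - [2,-1.3,0]
    - [2.5,-1.7,0]
    - [2.5,-1.7,0]
    - [2.5,-1.7,0]
    - [2.5,-1.7,0]
    - [2.5,-1.7,0]
    - [2.5,-1.7,0]
    - [2,-1.25,0]
    - [1.16,-0.5,0]
    - [0,0,0]
  dr:
    - [0,0,0]
    - [0,0,0]
    - [0,0,0]
    - [0,0,0]
    - [0,0,0]
    - [0,0,0]
    - [0,0,0]
    - [0,0,0]
    - [0,0,0]
    - [0,0,0]

```text
time: 13.73
eef_pos: [0.4788, -0.2808, 0.1759]
tcp_rot: [0.976, 0.219, 0.0, 0.0]
contact_force: [0.8, 0.1, 0.1]
finger_gap: 0.085
grasp_force: 0.0
```

apply_moves:
  hand: [1,1,1,1,1,1,1]
  slide:
    - [0,0,2]
    - [0,0,2.5]
    - [0,0,2]
    - [0,0,1.5]
    - [0,0,1]
    - [0,0,0.5]
    - [0,0,0]
  dr:
    - [0,0,0]
    - [0,0,0]
    - [0,0,0]
    - [0,0,0]
    - [0,0,0]
    - [0,0,0]
    - [0,0,0]

```text
time: 14.32
eef_pos: [0.4771, -0.2827, 0.0801]
tcp_rot: [0.976, 0.217, -0.0, -0.0]
contact_force: [-0.1, 0.5, -0.6]
finger_gap: 0.0854
grasp_force: 0.0
```

```bash
python3 -c "
from rig import r;from h import *;rep(r.sense(),(.4772,-.2845))"
```

```text
t 14.3167 pos [ 0.4771 -0.2827  0.0801] th 0.4382 tilt [-0.0004 -0.0004] to axis cm tool -0.07 0.17 F tool 0.1 -0.5 Fz -0.6 tau [-0.06  0.02 -0.05] gap 0.0854 gf 0.0
```

apply_moves:
  hand: [1,0.8,0.6,0.45,0.38,0.34,0.3,0.26,0.2,0.2]
  slide:
    - [-0.07,0.17,0]
    - [0,0,0]
    - [0,0,0]
    - [0,0,0]
    - [0,0,0]
    - [0,0,0]
    - [0,0,0]
    - [0,0,0]
    - [0,0,0]
    - [0,0,0]
  dr:
    - [0,0,0]
    - [0,0,0]
    - [0,0,0]
    - [0,0,0]
    - [0,0,0]
    - [0,0,0]
    - [0,0,0]
    - [0,0,0]
    - [0,0,0]
    - [0,0,0]

```text
time: 15.15
eef_pos: [0.4778, -0.2841, 0.0811]
tcp_rot: [0.976, 0.218, 0.0, 0.0]
contact_force: [-0.9, 0.9, 4.2]
finger_gap: 0.025
grasp_force: 19.6
```

apply_moves:
  hand: [0.2,0.2,0.2,0.2]
  slide:
    - [0,0,0]
    - [0,0,0]
    - [0,0,0]
    - [0,0,0]
  dr:
    - [0,0,0.02]
    - [0,0,0.015]
    - [0,0,0]
    - [0,0,0]

```text
time: 15.48
eef_pos: [0.4778, -0.2842, 0.0811]
tcp_rot: [0.98, 0.2, 0.0, 0.0]
contact_force: [-0.3, -0.0, 5.8]
finger_gap: 0.025
grasp_force: 19.7
```

```bash
python3 -c "
from rig import r;from h import *;rep(r.sense(),(.4772,-.2845))"
```

```text
t 15.4833 pos [ 0.4778 -0.2842  0.0811] th 0.4029 tilt [0.0002 0.0002] to axis cm tool -0.07 0.01 F tool -0.3 -0.1 Fz 5.8 tau [ 0.05  0.12 -0.02] gap 0.025 gf 19.66525375843048
```

apply_moves:
  hand: [0.3,0.45,0.6,0.8,1,1,1,1,1,1]
  slide:
    - [0,0,0]
    - [0,0,0]
    - [0,0,0]
    - [0,0,0]
    - [0,0,0]
    - [0,0,0]
    - [0,0,-1]
    - [0,0,-2.5]
    - [0,0,-3]
    - [0,0,-3]
  dr:
    - [0,0,0]
    - [0,0,0]
    - [0,0,0]
    - [0,0,0]
    - [0,0,0]
    - [0,0,0]
    - [0,0,0]
    - [0,0,0]
    - [0,0,0]
    - [0,0,0]

```text
time: 16.32
eef_pos: [0.4774, -0.2838, 0.1774]
tcp_rot: [0.98, 0.201, -0.0, -0.0]
contact_force: [-0.2, -0.6, 0.8]
finger_gap: 0.0856
grasp_force: 0.0
```

apply_moves:
  hand: [1,1,1,1,1,1,1,1,1,1]
  slide:
    - [-2,1.5,0]
    - [-2.5,1.5,0]
    - [-2.5,1.5,0]
    - [-2.5,1.5,0]
    - [-2.5,1.5,0]
    - [-2.5,1.5,0]
    - [-2.5,1.5,0]
    - [-2,1.5,0]
    - [-1,1,0]
    - [0,0,0]
  dr:
    - [0,0,0]
    - [0,0,0]
    - [0,0,0]
    - [0,0,0]
    - [0,0,0]
    - [0,0,0]
    - [0,0,0]
    - [0,0,0]
    - [0,0,0]
    - [0,0,0]

```text
time: 17.15
eef_pos: [0.3439, -0.4842, 0.1763]
tcp_rot: [0.98, 0.199, 0.0, 0.001]
contact_force: [-0.1, 0.1, 0.6]
finger_gap: 0.0852
grasp_force: 0.0
```

```bash
python3 m.py
```

```text
cap centre offset mm [ 0.68866947 -0.46909275] [  35.30884808   34.25709516   20.28380634   19.83305509 2078.86477462]
fine ('slope yaw 0.047  radial yaw 0.149', 5.7095158597662765) ('slope yaw 0.082  radial yaw 0.051', 5.7095158597662765)
coarse ('slope yaw 0.026  radial yaw 0.067', 7.963272120200333)
green ('slope yaw 0.030  radial yaw 0.070', 10.367278797996661)
```

The fine line now reads between 0.05 and 0.08, coarse reads 0.067, and the green index is at about 0.065. All three agree within measurement noise, so I'm handing in.

```bash
python3 -c "
from rig import r;print(r.finish_job())"
```

```text
the job is handed in; nothing more can be done
None
```

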